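Snap the filter cover onto the gas purifier and hold it home

ROBOT

A 7-joint arm with a two-finger parallel gripper is mounted at the origin on the work surface. World frame = base frame: x ahead of the robot, y to its left, z up, the work surface at z = 0. Lengths are in mm, angles in rad, forces in N, time in s.
With the tool pointing down it reaches from about 400 to 850 mm from the base axis. Payload 10.4 kg.
Tool frame: the origin (TCP) lies between the finger pads; the fingertips stand 25 mm ahead of it and the grasp point (between the pads) lies 6 mm ahead of it (env.nose_length is the distance from the TCP to the fingertips, in mm); y points along the fingers, z is the direction in which the jaws open and shut, and the axes are right-handed (so a half turn about y gives the same grasp; the last joint's range is limited). The gripper opens to 87 mm and grips with 3 to 60 N. Pads are 19 mm wide; open, the fingers measure 117 mm over their backs; the gripper's body (75 mm by 190 mm) begins 51 mm behind the grasp point.
Start: joints at [1.199, 0.332, -0.065, 1.46, 0.022, 1.35, -0.088], TCP at [213.628, -587.378, 247.576] pointing down, gripper open.
Joint ranges: [-2.6, 2.6], [-0.5, 2.12], [-1.47, 1.34], [0.16, 2.42], [-1.27, 4.41], [0.06, 2.06], [-2.6, 2.6]. Speed limits (rad/s): [2.22, 2.22, 2.79, 2.79, 3.14, 3.14, 3.14].

INTERFACE

Orientations are given as a unit quaternion [x, y, z, w].
In Python, from station import env gives the robot as it stands. The module is installed in compiled form; this text tells all that it offers.
- The arm moves only by the tool arm_command, never from a script. Its argument "commands" is a list of rows, each a list of 2 entries, a list of its own where there are three numbers: the shift along the tool's x, y, z in units of 25 mm (1.0 is 25 mm), then the turn, a rotation vector about the tool's x, y, z in rad. A call has 1 to 12 rows; each row is the pose to reach, as a shift and turn from the pose commanded when the call began, along the tool's axes at that moment; what a row does not reach only later rows make up. A row lasts 1/12 s, in which the tool goes at most 41.7 mm and 7.16 degrees, less where a joint would pass 70% of its speed; a pose out of reach is approached as far as the arm can. A call with a gripper value outside its range is refused whole. "grip" is the closure, from -1 (fully open) to 1 (shut), set as the call begins (left out, the last holds). The fingers move at their own pace and stop on an object; the grip force is fixed at half the most. Time passes only in rows, so rows that repeat a pose let the fingers close. It gives the time, the measured TCP pose, the force and the opening at its end, in the units of the state.
- env.get_obs(): the state, without advancing time (a new reading comes with each control period).
- env.camera(name): name is "side" or "top"; returns a dict with "frame" (400x640x3 uint8, red, green, blue), "K" (3x3 intrinsics, pixels), "rvec" (rotation vector, rad) and "tvec" (3), from world to camera coordinates, as OpenCV has them. Camera axes: x right, y down, z forward; pixel columns grow to the right and rows downward; lengths in mm; the calibration is good to about 2 mm. A picture is of the moment at which its call begins. There is no depth.
- env.finish_job(): hands the job in, once; it reports no verdict.
The state is a dict: "time": time; "joints": joint angles; "dq": joint speeds; "joint_torque": joint torques, N m; "position": TCP position; "orientation": TCP orientation; "contact_force": force on the tool from outside, world axes, zero at the start; "wrist_torque": the same for the moment, N m; "width": opening from 0.0 (shut) to 1.0 (fully open).
Only numpy, scipy, OpenCV 4.12 (cv2) and the standard library are available. Lean on these libraries where they do the work, as an engineer would, in place of code of your own. Each camera call takes 0.05 s, during which the arm holds its last target. There are 200 camera calls.

TASK

Take the orange filter cover out of the white parts tray by its rib, gripping it only lightly because it is thin plastic, and set it on the bay on top of the gas purifier module, between the two yellow latches. Press it straight down until it snaps under both latches, and keep pressing so that it goes fully home against its spring-loaded sealing plate, without ramming it. Finish while still holding it pressed down there; leave the other things on the bench and in the tray undisturbed.

Things in the scene. Friction and masses are not known exactly. Their poses are not given: they have to be found in the camera images.
- cover: Loose orange plate 84 (its x) x 56 mm (y), 3 mm thick in the last 7 mm at both x ends (these go under the latches), else 6 mm; upright grip rib in the middle, 46 mm along x, 14 mm wide in y, top 36 mm above the underside. 60 g. Origin: centre of the underside, z up. Fits either way round. Cracks if squeezed by more than 60 N per finger or pressed onto the module by more than 45 N.
- tray: Fixed white open parts tray, 230 mm (x) by 170 mm (y), 14 mm high, walls and floor 4 mm thick. Origin: centre of its underside on the bench. The cover lies flat, rib up, in its -x half; two vials and a nut stand in its +x half, 75 mm or more from its centre.
- bay (a point): Centre of the bay on the fixed gas purifier (white box, blue plinth 170 x 190 mm, deck 58 mm high), 68 mm above the bench: here the cover's origin comes to lie when fully home on rigid ledges. z up; x runs from one yellow latch to the other, along which the cover's x must lie. Side rims at y = +-34 mm rise 3 mm above this point.
- seal (a joint): Downward travel in m of the grey spring-loaded sealing plate in the middle of the bay: 0 up (its top 11 mm above the bay point), about 0.006 with the cover snapped in but not pressed, 0.011 with the cover pressed fully home. Spring 0.7 N/mm.
- latch_a (a joint): Yellow latch at the bay's +x side, 26 mm wide: outward travel in m, 0 closed, 0.004 as the cover's edge passes. Spring 4 N closed, 1 N/mm. Nose crest 38 mm from the bay point and 10 mm above it, ramp above it up to 22 mm (noses 90 mm apart there). The pressed cover's underside meets the ramps 17 mm above the bay point; force peaks at 10 to 20 N about 10 mm above it, then drops suddenly.
- latch_b (a joint): The same latch, mirrored, at the bay's -x side. After the drop both latches hook over the cover's ends, and unpressed it would stay about 5 mm above home, pushed up against them by the sealing plate; pressing on with 8 N or more takes it home.
- vial_a: Small amber vial, 23 mm across, 46 mm tall, standing in the tray; bystander.
- vial_b: A second such vial in the tray; bystander.
- nut: Brass ring nut 26 mm across, 10 mm tall, lying in the tray; bystander.
- beaker: Glass beaker 66 mm across, 85 mm tall, standing at the back of the bench; bystander.
- reagent: Amber bottle 68 mm across, 150 mm tall, at the back of the bench; bystander.
- driver: Screwdriver lying at the left side of the bench; bystander.
- septa_box: Small blue box 70 x 50 x 30 mm at the right side of the bench; bystander.
Not all that is in view belongs to the job. Several things look just like the cover: the one meant starts farthest to the robot's left.

How it is judged:
By the outcome, as a careful person would: the job done as asked, in the order asked, and still so for the second after the job is handed in, while the arm keeps its last pose, push and grip.
It also fails if it takes over 54 s, if anything falls off the work surface, if the arm or the gripper's body presses on something with over 40 N, if the wrist force passes 120 N, or if a joint passes its speed limit or range.

## Working session

There is one attempt and no reset: what is moved stays moved. The work goes in short steps, Python scripts to look and compute and a tool call to move; the robot and the scene stay as the last step left them, time stands still between calls to the robot, and variables do not carry over. Pictures are saved under pics/ and viewed, about 8 in all and at most 12, crops included, and the job is handed in when it is done.

Besides the shell and the picture viewer there is one more tool, called after "Emit:" as name(argument=value, ...), one argument or row to a line, values as JSON. arm_command: Moves the arm, as the interface text tells. Its arguments: {"type":"object","properties":{"commands":{"type":"array","items":{"type":"array"}},"grip":{"type":"number"}},"required":["commands"]}

```bash
mkdir -p pics
cat > h.py <<'E'
import numpy as np, cv2
from station import env
from scipy.spatial.transform import Rotation as R
def cam(n):
    c=env.camera(n); c['R']=cv2.Rodrigues(np.array(c['rvec'],float))[0]; c['t']=np.array(c['tvec'],float).ravel(); c['K']=np.array(c['K']); return c
def ray(c,uv,z):
    uv=np.atleast_2d(uv).astype(float)
    d=np.c_[uv,np.ones(len(uv))]@np.linalg.inv(c['K']).T@c['R']; o=-c['R'].T@c['t']
    return o+d*((z-o[2])/d[:,2])[:,None]
def proj(c,p):
    q=np.atleast_2d(p)@c['R'].T+c['t']; q=q@c['K'].T; return q[:,:2]/q[:,2:]
def save(c,n,crop=None,s=1):
    f=c['frame']
    if crop: x0,y0,x1,y1=crop; f=f[y0:y1,x0:x1]
    cv2.imwrite('pics/'+n,cv2.resize(f[:,:,::-1],None,fx=s,fy=s,interpolation=cv2.INTER_CUBIC))
def blobs(c,lo,hi,amin=40):
    m=cv2.inRange(cv2.cvtColor(c['frame'],cv2.COLOR_RGB2HSV),lo,hi)
    cs,_=cv2.findContours(m,cv2.RETR_EXTERNAL,cv2.CHAIN_APPROX_NONE)
    return [k for k in cs if cv2.contourArea(k)>amin]
E
python3 - <<'E'
from h import *
o=env.get_obs(); print(o); 
f=[]
for n in('top','side'):
    c=cam(n); save(c,n+'0.png'); print(n,-c['R'].T@c['t'],c['R'].round(2).tolist(),c['K'][0,0])
    for k in blobs(c,(5,120,80),(18,255,255)): print(cv2.contourArea(k),cv2.minAreaRect(k),ray(c,cv2.minAreaRect(k)[0],10).round())
print(R.from_quat(o['orientation']).as_matrix().round(3), env.nose_length)
E
```

```text
{'time': 0.0, 'joints': array([ 1.19939502,  0.3328513 , -0.06472443,  1.46092814,  0.0216139 ,
        1.34988008, -0.08850716]), 'dq': array([-0.00039421,  0.0014309 ,  0.00063151, -0.00061723,  0.00021087,
        0.00110654,  0.00131112]), 'joint_torque': array([ 1.27605090e-03, -6.23252177e+01,  2.55022093e-02, -3.89885116e+01,
       -6.11910014e-02,  3.99098976e-02,  1.39895819e-04]), 'position': array([ 213.49702368, -587.0421271 ,  246.77310788]), 'orientation': array([-0.12281732,  0.69685032, -0.69590543,  0.12260165]), 'contact_force': array([0.56354405, 0.05023712, 0.7662061 ]), 'wrist_torque': array([-0.03550221, -0.03906337, -0.06589715]), 'width': 1.0022365828812325}
top [ 343.58757423    8.40734667 1462.9674764 ] [[-0.02, -1.0, 0.0], [-0.99, 0.02, -0.15], [0.15, -0.0, -0.99]] 429.2998491470728
392.5 ((296.3653564453125, 256.3269348144531), (25.49509620666504, 17.062103271484375), 78.69007110595703) [[348.  52.  10.]]
1447.5 ((528.7574462890625, 267.57427978515625), (54.8265495300293, 47.16476058959961), 84.2894058227539) [[ 297. -723.   10.]]
321.0 ((264.5, 208.5), (
[... 379 characters left out ...]
7 929.47748343 937.42583841] [[-0.96, -0.27, -0.02], [-0.17, 0.64, -0.75], [0.21, -0.72, -0.67]] 482.5871927197753
502.0 ((316.4231262207031, 259.8846130371094), (32.55527877807617, 18.04268455505371), 11.309932708740234) [[510. 163.  10.]]
547.0 ((387.5, 242.5), (19.0, 33.0), 90.0) [[347.  58.  10.]]
435.0 ((272.5730285644531, 202.51687622070312), (17.2552547454834, 30.054485321044922), 84.5596694946289) [[690. -12.  10.]]
310.0 ((255.5, 154.5), (21.0, 19.0), 0.0) [[ 822. -215.   10.]]
1050.0 ((443.92315673828125, 100.11539459228516), (62.8856086730957, 19.597488403320312), 7.125016689300537) [[ 267. -703.   10.]]
[[-0.94  -0.001  0.342]
 [-0.342  0.001 -0.94 ]
 [ 0.    -1.    -0.001]] 25.0
```

View pics/top0.png

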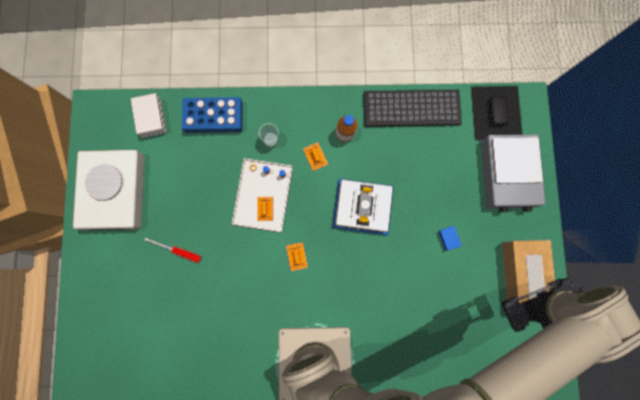

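View pics/side0.png

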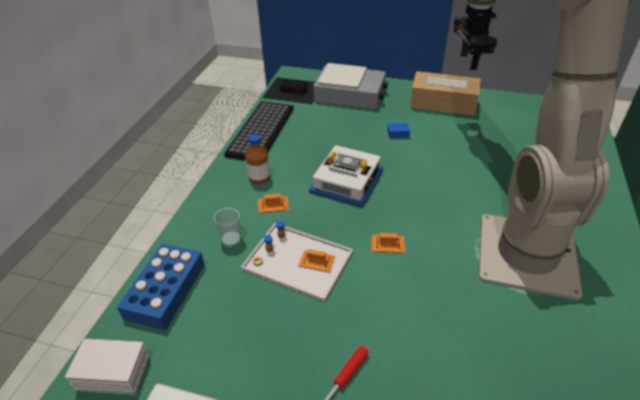

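Look-alikes (top view): A in tray (264,208), B (296,256), C (315,156). A is farthest left (y≈+160) and lies in the tray, so I choose A. I'll check it and the bay in one close crop sheet.

Run:
```python
from h import *
ct,cs=cam('top'),cam('side')
def cr(c,x,y,w): return cv2.resize(c['frame'][y-w*3//4:y+w*3//4,x-w:x+w,::-1],(400,300),interpolation=cv2.INTER_CUBIC)
im=np.vstack([np.hstack([cr(ct,264,208,24),cr(cs,317,260,28)]),np.hstack([cr(ct,364,205,32),cr(cs,348,168,40)])])
cv2.imwrite('pics/crops.png',im)
for c,x,y in((ct,264,208),(cs,317,260)):
    k=min(blobs(c,(5,120,80),(18,255,255)),key=lambda k:np.hypot(*(np.array(cv2.minAreaRect(k)[0])-[x,y])))
    p=ray(c,k[:,0],16)[:,:2].astype(np.float32); print('cover@6',cv2.minAreaRect(ray(c,k[:,0],6)[:,:2].astype(np.float32)))
# rib/plate and latches
for n,c in(('top',ct),('side',cs)):
    for k in blobs(c,(19,110,80),(34,255,255),5):
        m=cv2.moments(k); print(n,'yel',m['m00'],(m['m10']/m['m00'],m['m01']/m['m00']),ray(c,(m['m10']/m['m00'],m['m01']/m['m00']),88).round(1))
    for k in blobs(c,(100,120,40),(125,255,255),60):
        r=cv2.minAreaRect(k); print(n,'blue',r, )
```

```text
cover@6 ((511.5873107910156, 159.12525939941406), (51.34213638305664, 79.52564239501953), 89.74415588378906)
cover@6 ((510.2504577636719, 158.7279052734375), (80.42353820800781, 59.0266227722168), 0.4562699794769287)
top yel 40.0 (363.06666666666666, 219.26666666666665) [[ 461.6 -165.6   88. ]]
top yel 36.5 (366.4566210045662, 189.26027397260273) [[ 558.9 -180.2   88. ]]
top blue ((449.6500244140625, 237.9500274658203), (21.819713592529297, 17.076295852661133), 71.56504821777344)
top blue ((348.0, 119.5), (9.0, 8.0), 90.0)
top blue ((211.49693298339844, 114.3587646484375), (34.42665100097656, 59.57288360595703), 88.75463104248047)
top blue ((593.4999389648438, 141.49998474121094), (240.99996948242188, 90.99998474121094), 90.0)
side yel 36.5 (257.19634703196346, 260.7762557077625) [[621.3 264.7  88. ]]
side yel 40.5 (362.5267489711934, 164.2798353909465) [[ 460.5 -151.1   88. ]]
side yel 34.5 (331.3671497584541, 157.36714975845408) [[ 555.  -160.7   88. ]]
side blue ((160.74620056152344, 284.5533447265625), (53.40180587768555, 96.7350082397461), 30.65066909790039)
side blue ((349.4376220703125, 191.7997589111328), (33.52050018310547, 76.4865493774414), 74.60444641113281)
side blue ((254.0, 138.5), (9.0, 10.0), 90.0)
side blue ((398.5, 130.0), (14.0, 21.0), 90.0)
side blue ((355.0, 41.5), (83.0, 194.0), 90.0)
```

View pics/crops.png

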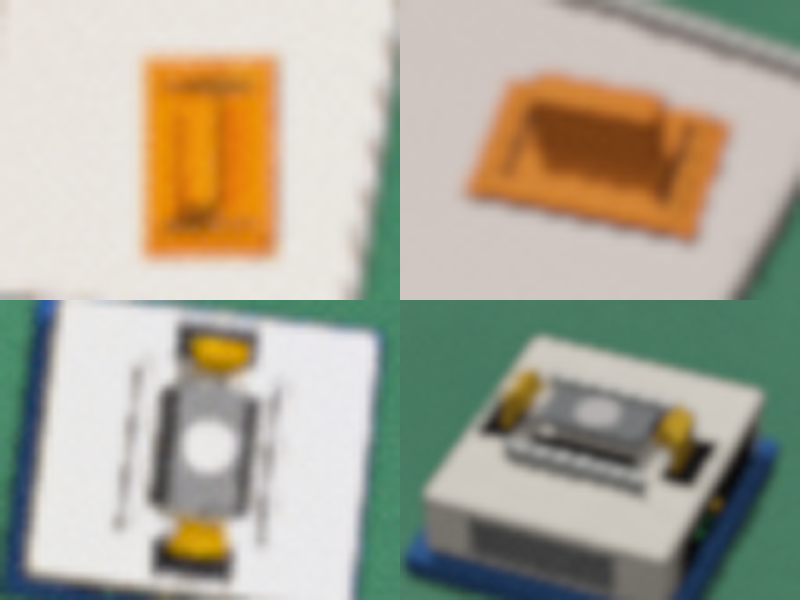

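The crops confirm A: an orange plate with an upright rib along world x. The bay's grey plate and white spot lie between the yellow latches at (363,219) and (366,189) in the top view. Next I'll measure the bay more precisely.

Run:
```python
from h import *
ct,cs=cam('top'),cam('side')
def tri(a,b):
    P=[np.diag([1,1,1])@c['K']@np.c_[c['R'],c['t']] for c in(ct,cs)]
    X=cv2.triangulatePoints(P[0],P[1],np.array(a,float).reshape(2,1),np.array(b,float).reshape(2,1)); return (X[:3]/X[3]).ravel().round(1)
print('latch-',tri((363.07,219.27),(362.53,164.28)),'latch+',tri((366.46,189.26),(331.37,157.37)))
g=[]
for c,roi,n in((ct,(330,170,402,242),'t'),(cs,(300,140,390,210),'s')):
    x0,y0,x1,y1=roi; f=c['frame'][y0:y1,x0:x1]; h=cv2.cvtColor(f,cv2.COLOR_RGB2HSV)
    m=cv2.inRange(h,(0,0,165 if n=='s' else 190),(180,40,255))
    cc,_=cv2.findContours(m,cv2.RETR_EXTERNAL,cv2.CHAIN_APPROX_NONE); k=max(cc,key=cv2.contourArea)+[x0,y0]
    k=cv2.convexHull(k); print(n,'deck@58',cv2.minAreaRect(ray(c,k[:,0],58)[:,:2].astype(np.float32)))
    # white spot: small bright component
    N,l,s,ce=cv2.connectedComponentsWithStats(m)
    for i in range(1,N):
        if 8<s[i,4]<200: print('  comp',s[i],ce[i]+[x0,y0],ray(c,ce[i]+[x0,y0],79).round(1))
    # grey plate
    gm=cv2.inRange(h,(0,0,90),(180,60,160)); N,l,s,ce=cv2.connectedComponentsWithStats(gm)
    for i in range(1,N):
        if s[i,4]>40: print('  grey',s[i],ce[i]+[x0,y0],ray(c,ce[i]+[x0,y0],79).round(1))
k=[k for k in blobs(ct,(5,120,80),(18,255,255))]
```

```text
latch- [ 463.1 -167.2   75.3] latch+ [ 561.1 -182.6   71. ]
t deck@58 ((518.6871337890625, -130.79196166992188), (77.81954193115234, 147.8861541748047), 81.37521362304688)
  comp [31 30  9  9 60] [364.95 203.95] [[ 512.1 -174.7   79. ]]
  grey [  5  14  51  48 108] [349.42592593 216.50925926] [[ 472.1 -123.    79. ]]
  grey [ 26  15  18  31 253] [364.44664032 202.59288538] [[ 516.6 -173.2   79. ]]
s deck@58 ((510.087646484375, -169.40890502929688), (170.39794921875, 147.9390106201172), 81.30571746826172)
  comp [44 18  7  5 28] [347.07142857 159.92857143] [[ 510.5 -171.6   79. ]]
  grey [ 12   5  69  55 847] [343.95867769 172.59858323] [[ 505.5 -112.    79. ]]
```

```bash
cat >> h.py <<'E'
def plan(p,ang):  # target TCP, world angle (deg) of tool z; tool y straight down
    o=env.get_obs(); M=R.from_quat(o['orientation']).as_matrix()
    a=np.radians(ang); z=np.array([np.cos(a),np.sin(a),0]); y=np.array([0,0,-1.]); T=np.c_[np.cross(y,z),y,z]
    print('shift',((M.T@(np.array(p)-o['position']))/25).round(3).tolist(),'turn',R.from_matrix(M.T@T).as_rotvec().round(4).tolist(),
      'pos',o['position'].round(1),'zang',np.degrees(np.arctan2(M[1,2],M[0,2])).round(2),'tilt',M[:,1].round(3),'F',o['contact_force'].round(1),'w',round(o['width'],3),'t',o['time'],'q',o['joints'].round(2))
E
python3 -c "
from h import *
plan((480,-250,250),-90)"
```

```text
shift [-14.627, -0.105, -9.036] turn [0.0004, 0.3488, 0.0001] pos [ 213.6 -587.3  247.3] zang -70.02 tilt [-0.  0. -1.] F [ 0.3 -0.5 -1.2] w 1.002 t 0.3 q [ 1.2   0.33 -0.06  1.46  0.02  1.35 -0.09]
```

Emit:
arm_command(
  commands=[
    [[-14.6,0,-9.0],[0,0.35,0]],
    [[-14.6,0,-9.0],[0,0.35,0]],
    [[-14.6,0,-9.0],[0,0.35,0]],
    [[-14.6,0,-9.0],[0,0.35,0]],
    [[-14.6,0,-9.0],[0,0.35,0]],
    [[-14.6,0,-9.0],[0,0.35,0]],
    [[-14.6,0,-9.0],[0,0.35,0]],
    [[-14.6,0,-9.0],[0,0.35,0]],
    [[-14.6,0,-9.0],[0,0.35,0]],
    [[-14.6,0,-9.0],[0,0.35,0]],
    [[-14.6,0,-9.0],[0,0.35,0]],
    [[-14.6,0,-9.0],[0,0.35,0]],
  ],
  grip=-1,
)

```text
time: 1.3
position: [482.5, -246.4, 247.7]
orientation: [-0.002, 0.708, -0.707, 0.003]
contact_force: [-0.1, -0.5, -1.1]
width: 1.001
```

```bash
python3 -c "
from h import *
plan((510.5,159,150),-90)"
```

```text
shift [-1.216, 3.93, -16.204] turn [0.0013, 0.0062, -0.0012] pos [ 482.5 -246.4  247.7] zang -89.65 tilt [ 0.001  0.001 -1.   ] F [-0.1 -0.5 -1.1] w 1.001 t 1.3 q [ 0.68  0.17 -0.33  1.67  0.05  1.31 -1.22]
```

Emit:
arm_command(
  commands=[
    [[-1.2,0,-16.2],[0,0,0]],
    [[-1.2,0,-16.2],[0,0,0]],
    [[-1.2,0,-16.2],[0,0,0]],
    [[-1.2,0,-16.2],[0,0,0]],
    [[-1.2,0,-16.2],[0,0,0]],
    [[-1.2,0,-16.2],[0,0,0]],
    [[-1.2,3,-16.2],[0,0,0]],
    [[-1.2,3,-16.2],[0,0,0]],
    [[-1.2,3,-16.2],[0,0,0]],
    [[-1.2,3,-16.2],[0,0,0]],
    [[-1.2,3,-16.2],[0,0,0]],
    [[-1.2,3,-16.2],[0,0,0]],
  ],
)

```text
time: 2.3
position: [509.2, 155.8, 171.1]
orientation: [-0.002, 0.707, -0.707, 0.0]
contact_force: [-0.4, -0.9, 0.1]
width: 0.999
```

Emit:
arm_command(
  commands=[
    [[0,0,0],[0,0,0]],
    [[0,0,0],[0,0,0]],
    [[0,0,0],[0,0,0]],
  ],
)

```text
time: 2.55
position: [511.0, 151.8, 173.2]
orientation: [-0.002, -0.707, 0.707, 0.001]
contact_force: [-0.6, 0.8, -0.5]
width: 0.999
```

```bash
python3 -c "
from h import *
plan((510.5,159,100),-90)
c=cam('top'); save(c,'t1.png',(214,158,314,233),4)
s=cam('side'); save(s,'s1.png',(257,200,357,275),4)
cv2.imwrite('pics/p1.png',np.hstack([cv2.imread('pics/t1.png'),cv2.imread('pics/s1.png')]))"
```

```text
shift [0.024, 2.928, -0.292] turn [-0.0008, -0.0042, -0.0013] pos [511.  151.8 173.2] zang -90.24 tilt [ 0.001 -0.001 -1.   ] F [-0.6  0.8 -0.5] w 0.999 t 2.55 q [ 0.19  0.25 -0.65  1.77  0.16  1.17 -2.07]
```

View pics/p1.png

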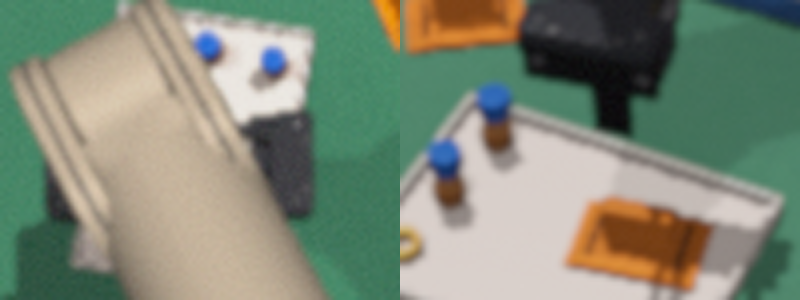

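The arm hides the top view. The side view shows the gripper above the tray, left to right over the rib. Descending.

Emit:
arm_command(
  commands=[
    [[0,1.5,-0.29],[0,0,0]],
    [[0,2.9,-0.29],[0,0,0]],
    [[0,4.1,-0.29],[0,0,0]],
    [[0,4.1,-0.29],[0,0,0]],
    [[0,4.1,-0.29],[0,0,0]],
    [[0,4.1,-0.29],[0,0,0]],
  ],
)

```text
time: 3.15
position: [511.4, 161.1, 72.0]
orientation: [0.001, 0.707, -0.707, 0.0]
contact_force: [0.5, -0.6, 0.6]
width: 0.998
```

```bash
python3 -c "
from h import *
plan((510.5,159,39),-90)
s=cam('side'); save(s,'s2.png',(267,200,367,275),7)
print(proj(s,[(510.5,159+d,z) for z in(40,51) for d in (-43.5,43.5)]).round(1))"
```

```text
shift [0.039, 1.32, 0.086] turn [0.0005, -0.0018, -0.0022] pos [511.4 161.1  72. ] zang -90.1 tilt [ 0.002  0.001 -1.   ] F [ 0.5 -0.6  0.6] w 0.998 t 3.15 q [ 0.14  0.38 -0.62  1.86  0.26  0.98 -2.16]
[[321.  238.4]
 [311.4 263.8]
 [320.9 235.5]
 [311.2 260.8]]
```

View pics/s2.png

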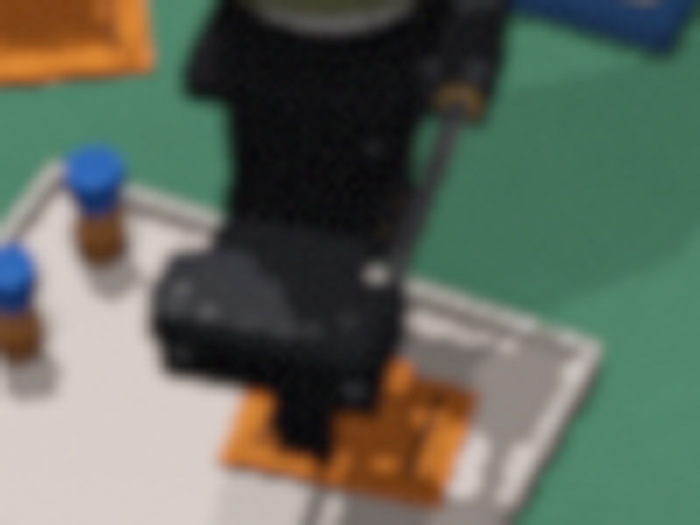

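The near fingertip is at about (310.6, 264), which matches the predicted position. Going down to grasp height and closing.

Emit:
arm_command(
  commands=[
    [[0,0.6,0.08],[0,0,0]],
    [[0,1.1,0.08],[0,0,0]],
    [[0,1.33,0.08],[0,0,0]],
    [[0,1.33,0.08],[0,0,0]],
    [[0,1.33,0.08],[0,0,0]],
  ],
)

```text
time: 3.62
position: [510.3, 159.2, 37.1]
orientation: [0.0, 0.707, -0.707, -0.0]
contact_force: [-0.3, -0.2, -0.1]
width: 0.996
```

Emit:
arm_command(
  commands=[
    [[0,0,0],[0,0,0]],
    [[0,0,0],[0,0,0]],
    [[0,0,0],[0,0,0]],
    [[0,0,0],[0,0,0]],
    [[0,0,0],[0,0,0]],
    [[0,0,0],[0,0,0]],
    [[0,0,0],[0,0,0]],
    [[0,0,0],[0,0,0]],
    [[0,0,0],[0,0,0]],
    [[0,0,0],[0,0,0]],
    [[0,0,0],[0,0,0]],
    [[0,0,0],[0,0,0]],
  ],
  grip=0.75,
)

```text
time: 4.62
position: [510.2, 159.0, 36.7]
orientation: [-0.0, -0.707, 0.707, 0.0]
contact_force: [-0.0, 0.4, -0.0]
width: 0.185
```

```bash
python3 -c "
from h import *
plan((510.5,159,39),-90)"
```

```text
shift [-0.011, -0.09, 0.001] turn [-0.0001, -0.0012, 0.0] pos [510.2 159.   36.7] zang -90.07 tilt [-0. -0. -1.] F [-0.   0.4 -0. ] w 0.185 t 4.6167 q [ 0.13  0.43 -0.6   1.88  0.3   0.92 -2.19]
```

Emit:
arm_command(
  commands=[
    [[0,0,0],[0,0,0]],
    [[0,0,0],[0,0,0]],
    [[0,0,0],[0,0,0]],
    [[0,0,0],[0,0,0]],
    [[0,-0.5,0],[0,0,0]],
    [[0,-1,0],[0,0,0]],
    [[0,-1.5,0],[0,0,0]],
    [[0,-2,0],[0,0,0]],
    [[0,-2,0],[0,0,0]],
    [[0,-2,0],[0,0,0]],
  ],
)

```text
time: 5.45
position: [511.0, 159.1, 88.0]
orientation: [0.001, 0.707, -0.707, 0.0]
contact_force: [0.2, -1.2, -0.9]
width: 0.156
```

```bash
python3 -c "
from h import *
plan((510.5,159,200),-90)
s=cam('side'); save(s,'s3.png',(267,190,367,265),7)"
```

```text
shift [0.008, -4.48, 0.003] turn [0.0001, -0.0014, -0.0024] pos [511.  159.1  88. ] zang -90.08 tilt [ 0.002  0.    -1.   ] F [ 0.2 -1.2 -0.9] w 0.156 t 5.45 q [ 0.15  0.35 -0.63  1.85  0.24  1.01 -2.15]
```

View pics/s3.png

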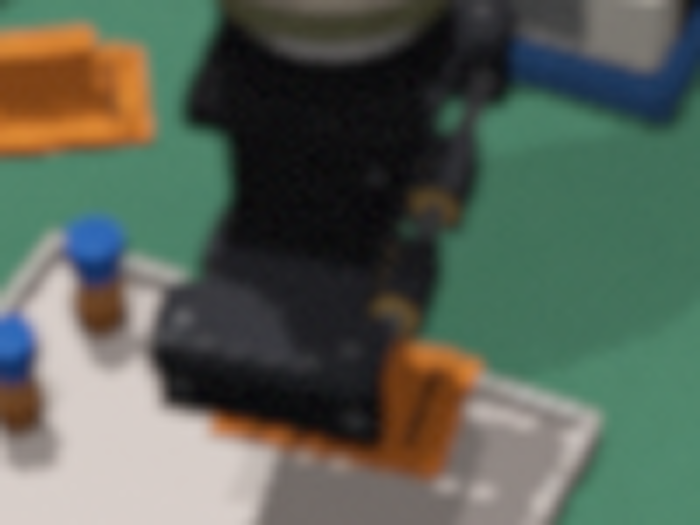

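Lifted: the opening reads 13.6 mm, which is the rib. The cover's near bottom corners are at about (297.3, 251.7) and (329.1, 257.9). I'll raise it and carry it to the bay.

```bash
python3 -c "
from h import *
s=cam('side'); o=env.get_obs()['position']; u=o[2]-32.7
print(o,u,ray(s,[(297.3,251.7),(329.1,257.9)],u+1).round(1), proj(s,[(o[0]+.3+a,o[1]+b,u+h) for a,b,h in((42,28,0),(42,28,3),(-42,28,0),(-42,28,3),(-42,-28,3))]).round(1))"
```

```text
[510.05455042 158.80634313  86.57341554] 53.873415536087236 [[550.6 186.5  54.9]
 [470.4 185.9  54.9]] [[296.6 251.9]
 [296.5 251.1]
 [329.8 258.6]
 [329.8 257.8]
 [335.5 241.2]]
```

Emit:
arm_command(
  commands=[
    [[0,-1.5,0],[0,0,0]],
    [[0,-3,0],[0,0,0]],
    [[0,-4.5,0.5],[0,0,0]],
    [[0,-4.5,1.5],[0,0.05,0]],
    [[0,-4.5,3],[0,0.1,0]],
    [[0,-4.5,4.5],[0,0.15,0]],
    [[0,-4.5,6],[0,0.15,0]],
    [[0,-4.5,7.5],[0,0.15,0]],
    [[0,-4.5,9],[0,0.15,0]],
    [[0,-4.5,10.5],[0,0.15,0]],
    [[0,-4.5,12],[0,0.15,0]],
    [[0,-4.5,13.0],[0,0.15,0]],
  ],
)

```text
time: 6.55
position: [508.7, -170.1, 198.4]
orientation: [-0.054, -0.705, 0.705, 0.055]
contact_force: [0.0, 0.2, -0.8]
width: 0.162
```

Emit:
arm_command(
  commands=[
    [[0,0,0.3],[0,0,0]],
    [[0,0,0.3],[0,0,0]],
    [[0,0,0.3],[0,0,0]],
    [[0,0,0.3],[0,0,0]],
    [[0,0,0.3],[0,0,0]],
  ],
)

```text
time: 6.97
position: [509.0, -171.5, 199.2]
orientation: [0.052, 0.705, -0.705, -0.053]
contact_force: [0.3, 0.0, 0.6]
width: 0.161
```

```bash
python3 -c "
from h import *
plan((511.2,-173.5,140),-98.6)"
```

```text
shift [-0.099, 2.369, 0.065] turn [0.0003, 0.0015, 0.0001] pos [ 509.  -171.5  199.2] zang -98.51 tilt [-0.  0. -1.] F [0.3 0.  0.6] w 0.161 t 6.9667 q [ 0.6   0.2  -0.41  1.74  0.08  1.22 -1.55]
```

The hand-to-cover offset checks out within 1 mm. Descending to just above the latches.

Emit:
arm_command(
  commands=[
    [[-0.1,0.8,0.06],[0,0,0]],
    [[-0.1,1.6,0.06],[0,0,0]],
    [[-0.1,2.2,0.06],[0,0,0]],
    [[-0.1,2.6,0.06],[0,0,0]],
    [[-0.1,2.7,0.06],[0,0,0]],
    [[-0.1,2.7,0.06],[0,0,0]],
    [[-0.1,2.7,0.06],[0,0,0]],
  ],
)

```text
time: 7.55
position: [511.6, -174.9, 132.6]
orientation: [-0.054, -0.705, 0.705, 0.053]
contact_force: [0.3, -0.8, 0.2]
width: 0.161
```

```bash
python3 -c "
from h import *
plan((511.2,-173.5,100.7),-98.6)
c=cam('top'); s=cam('side'); save(c,'t4.png',(329,168,401,242),6);save(s,'s4.png',(310,125,390,199),5)
a=cv2.imread('pics/t4.png');b=cv2.imread('pics/s4.png');b=cv2.copyMakeBorder(b,0,a.shape[0]-b.shape[0],0,0,0);a=a[:,:400]
cv2.imwrite('pics/p4.png',np.hstack([a,b]))
for n,k in((n,k) for n,cc in(('t',c),('s',s)) for k in blobs(cc,(19,110,80),(34,255,255),5)): print(n,cv2.minAreaRect(k))
cth=np.radians(-8.6);ex=np.array([np.cos(cth),np.sin(cth)]);ey=np.array([-ex[1],ex[0]]);o=env.get_obs()['position']
for a,b in((42,28),(-42,28),(-42,-28),(42,-28)): print(proj(s,[*(o[:2]+a*ex+b*ey),o[2]-32.7]).round(1),proj(c,[*(o[:2]+a*ex+b*ey),o[2]-32.7]).round(1))
"
```

```text
shift [0.024, 1.278, -0.055] turn [-0.0001, -0.0005, -0.0011] pos [ 511.6 -174.9  132.6] zang -98.63 tilt [ 0.001 -0.    -1.   ] F [ 0.3 -0.8  0.2] w 0.161 t 7.55 q [ 0.6   0.27 -0.4   1.81  0.12  1.08 -1.57]
t ((361.5, 218.5), (5.0, 5.0), 90.0)
s ((257.0, 260.5), (6.0, 7.0), 0.0)
s ((362.5, 165.5), (11.0, 7.0), 90.0)
s ((330.2500305175781, 159.75), (4.110960960388184, 6.957010269165039), 18.434947967529297)
[[330.  155.3]] [[358.8 189.3]]
[[357.2 162.2]] [[355.8 215.1]]
[[364.1 151.3]] [[373.2 217.4]]
[[337.5 144.8]] [[376.1 191.6]]
```

View pics/p4.png

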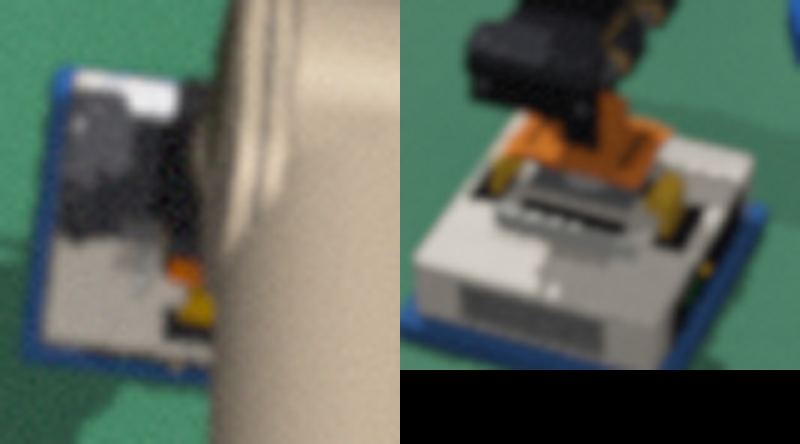

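The side view shows the cover level above the bay, with its ends over the yellow latches at (330,160) and (362,165). The latch and spot estimates agree with the tool position within about 1 mm. Lowering gently while watching the force.

Emit:
arm_command(
  commands=[
    [[0.02,0.15,-0.04],[0,0,0]],
    [[0.02,0.3,-0.04],[0,0,0]],
    [[0.02,0.45,-0.04],[0,0,0]],
    [[0.02,0.55,-0.04],[0,0,0]],
    [[0.02,0.55,-0.04],[0,0,0]],
    [[0.02,0.55,-0.04],[0,0,0]],
  ],
)

```text
time: 8.15
position: [510.1, -174.1, 117.7]
orientation: [0.053, 0.705, -0.705, -0.054]
contact_force: [-2.1, 0.2, 1.5]
width: 0.156
```

Emit:
arm_command(
  commands=[
    [[0,0.05,0],[0,0,0]],
    [[0,0.1,0],[0,0,0]],
    [[0,0.15,0],[0,0,0]],
    [[0,0.15,0],[0,0,0]],
  ],
)

```text
time: 8.48
position: [511.3, -174.3, 115.1]
orientation: [-0.054, -0.705, 0.705, 0.053]
contact_force: [-1.8, -0.6, 6.9]
width: 0.16
```

```bash
python3 -c "
from h import *
plan((511.2,-174,100.7),-98.6)"
```

```text
shift [0.005, 0.574, -0.013] turn [-0.0004, -0.0011, -0.0016] pos [ 511.3 -174.3  115.1] zang -98.67 tilt [ 0.002 -0.001 -1.   ] F [-1.8 -0.6  6.9] w 0.16 t 8.4833 q [ 0.59  0.29 -0.4   1.82  0.13  1.05 -1.58]
```

Emit:
arm_command(
  commands=[
    [[0.03,0.05,0],[0,0,0]],
    [[0.03,0.1,0],[0,0,0]],
    [[0.03,0.12,0],[0,0,0]],
    [[0.03,0.12,0],[0,0,0]],
  ],
)

```text
time: 8.82
position: [511.3, -174.4, 113.0]
orientation: [-0.055, -0.705, 0.705, 0.052]
contact_force: [-3.3, 0.7, 12.2]
width: 0.157
```

Emit:
arm_command(
  commands=[
    [[0,0.04,0],[0,0,0]],
    [[0,0.08,0],[0,0,0]],
    [[0,0.08,0],[0,0,0]],
  ],
)

```text
time: 9.07
position: [511.5, -174.5, 111.3]
orientation: [-0.055, -0.705, 0.705, 0.052]
contact_force: [-3.1, 0.5, 14.3]
width: 0.159
```

Emit:
arm_command(
  commands=[
    [[0.04,0.04,0],[0,0,0]],
    [[0.04,0.08,0],[0,0,0]],
    [[0.04,0.08,0],[0,0,0]],
  ],
)

```text
time: 9.32
position: [509.7, -174.2, 107.8]
orientation: [-0.054, -0.705, 0.705, 0.053]
contact_force: [-0.6, -0.8, -4.1]
width: 0.156
```

Emit:
arm_command(
  commands=[
    [[0,0.04,0],[0,0,0]],
    [[0,0.08,0],[0,0,0]],
    [[0,0.08,0],[0,0,0]],
  ],
)

```text
time: 9.57
position: [509.0, -174.0, 105.4]
orientation: [-0.054, -0.705, 0.705, 0.053]
contact_force: [-1.1, 0.6, 4.2]
width: 0.16
```

```bash
python3 -c "
from h import *
plan((511.2,-174,100.7),-98.6)"
```

```text
shift [-0.085, 0.19, -0.014] turn [-0.0002, -0.0012, -0.0003] pos [ 509.  -174.   105.4] zang -98.67 tilt [ 0. -0. -1.] F [-1.1  0.6  4.2] w 0.16 t 9.5667 q [ 0.59  0.3  -0.4   1.84  0.13  1.03 -1.58]
```

The force peaked around 14 N and then dropped, so it has snapped in. Pressing on towards home.

Emit:
arm_command(
  commands=[
    [[0,0.04,0],[0,0,0]],
    [[0,0.08,0],[0,0,0]],
    [[0,0.1,0],[0,0,0]],
    [[0,0.1,0],[0,0,0]],
  ],
)

```text
time: 9.9
position: [509.1, -174.0, 103.0]
orientation: [-0.054, -0.705, 0.705, 0.053]
contact_force: [-1.2, 0.5, 5.0]
width: 0.158
```

Emit:
arm_command(
  commands=[
    [[0,0.04,0],[0,0,0]],
    [[0,0.08,0],[0,0,0]],
    [[0,0.08,0],[0,0,0]],
    [[0,0.08,0],[0,0,0]],
  ],
)

```text
time: 10.23
position: [509.1, -174.0, 101.2]
orientation: [-0.054, -0.705, 0.705, 0.053]
contact_force: [-2.9, 0.2, 6.4]
width: 0.159
```

Emit:
arm_command(
  commands=[
    [[0,0.03,0],[0,0,0]],
    [[0,0.06,0],[0,0,0]],
    [[0,0.06,0],[0,0,0]],
    [[0,0.06,0],[0,0,0]],
  ],
)

```text
time: 10.57
position: [509.3, -174.1, 100.7]
orientation: [-0.054, -0.705, 0.705, 0.053]
contact_force: [-5.8, 1.0, 17.8]
width: 0.154
```

Emit:
arm_command(
  commands=[
    [[0,0.02,0],[0,0,0]],
    [[0,0.04,0],[0,0,0]],
    [[0,0.04,0],[0,0,0]],
    [[0,0.04,0],[0,0,0]],
  ],
)

```text
time: 10.9
position: [509.3, -174.1, 100.6]
orientation: [-0.054, -0.705, 0.705, 0.053]
contact_force: [-11.3, 2.4, 27.3]
width: 0.16
```

It has stopped hard at z = 100.6, as computed for home. I'll ease off to a moderate hold.

Emit:
arm_command(
  commands=[
    [[0.02,-0.03,0],[0,0,0]],
    [[0.02,-0.04,0],[0,0,0]],
    [[0.02,-0.04,0],[0,0,0]],
    [[0.02,-0.04,0],[0,0,0]],
    [[0.02,-0.04,0],[0,0,0]],
  ],
)

```text
time: 11.32
position: [509.2, -174.0, 100.7]
orientation: [-0.054, -0.705, 0.705, 0.053]
contact_force: [-3.5, 0.4, 15.2]
width: 0.156
```

```bash
python3 -c "
from h import *
c=cam('top'); s=cam('side'); plan((509.3,-174,100.7),-98.6)
save(s,'s5.png',(300,120,400,195),7)"
```

```text
shift [-0.003, 0.0, -0.003] turn [-0.0006, -0.0011, -0.0019] pos [ 509.2 -174.1  100.7] zang -98.67 tilt [ 0.002 -0.001 -1.   ] F [-4.5 -0.4 15.3] w 0.157 t 11.4167 q [ 0.59  0.3  -0.4   1.84  0.14  1.02 -1.58]
```

View pics/s5.png

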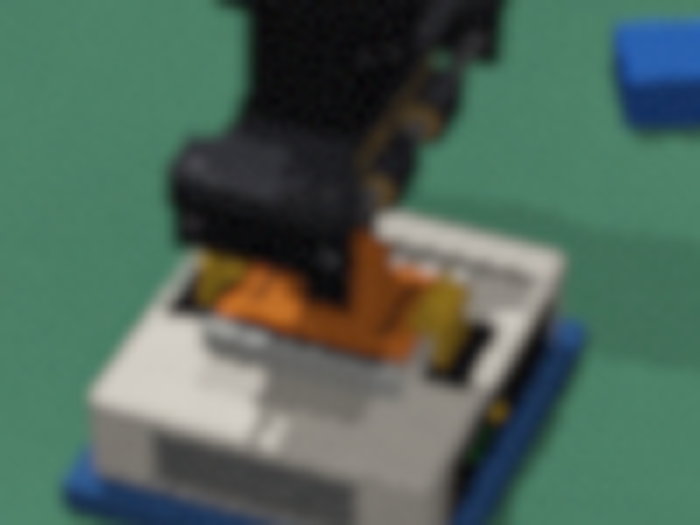

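The cover sits flat between the rims with both yellow latches, near (332,159) and (363,166), over its ends. The push is a steady 15 N. Handing in.

```bash
python3 -c "
from h import *
o=env.get_obs();print(o['position'],o['contact_force'],o['width'])
print(env.finish_job())"
```

```text
[ 509.2073162  -174.05201301  100.70854389] [-4.51735561 -0.43215099 15.31162134] 0.15723481209334295
the job is handed in; nothing more can be done
None
```

The cover is snapped under both latches and pressed fully home. I handed the job in at about 11.4 s while still holding it with a steady 15 N downward push. The cover I took was the left-most of the three look-alikes, lying in the tray at about (510, 159).

- **Grip:** held by the rib at the gripper's fixed force of half its maximum (30 N, from the stated 60 N limit); the opening read 13.6–14 mm on the 14 mm rib.
- **Snap:** the force rose to about 14 N, then dropped suddenly at the expected height.
- **Home:** it stopped hard at tool height 100.6–100.7 mm; I had computed 100.7 mm for home. The push briefly reached 27 N there (limit 45 N), and I eased it back to 15 N.
- **Final picture:** both yellow latches lie over the cover's ends, and it sits flat between the rims.
- **Disagreement:** my two views placed the bay centre about 3 mm apart. The cover settled about 2 mm toward -x of my estimate, which left a small sideways force of about 4.5 N at hand-in.
- **Not checked:** I did not look at the tray and bench again after the lift. The arm reported no unexpected contact on the way, and the vials had not visibly moved in the picture taken just after lifting.

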